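Lock the tilting shop mirror: flat under the setscrew, then nip it up

ROBOT

A 6-joint arm with a two-finger parallel gripper is mounted at the origin on the work surface. World frame = base frame: x ahead of the robot, y to its left, z up, the work surface at z = 0. Lengths are in mm, angles in rad, forces in N, time in s.
With the tool pointing down it reaches from about 250 to 775 mm from the base axis. Payload 4 kg.
Tool frame: the origin (TCP) lies midway between the tips of the shut fingers; the grasp point (between the pads) lies behind it (hold_point_z is the z of the grasp point in the tool frame, in mm); z points along the fingers, y is the line along which they close (so a half turn about z gives the same grasp; the last joint's range is limited). The gripper opens to 94 mm and grips with 3 to 60 N. Pads are 16 mm wide; open, the fingers measure 119 mm over their backs; the gripper's body (75 mm by 177 mm) begins 78 mm behind the grasp point.
Start: joints at [1.056, 0.087, 1.371, -0, 1.684, -0.103], TCP at [220.154, 504.036, 205.506] pointing down, gripper open.
Joint ranges: [-3.1, 3.1], [-0.76, 2.03], [0.27, 2.55], [-1.08, 4.22], [0.17, 2.65], [-2.57, 2.57]. Speed limits (rad/s): [2.79, 2.79, 3.14, 3.14, 3.14, 3.14].

INTERFACE

Orientations are given as [roll, pitch, yaw] about the fixed x, y, z axes, in that order (R = Rz(yaw) Ry(pitch) Rx(roll)).
In Python, from cell import read_state, read_camera, hand_in, hold_point_z gives the robot as it stands.
- The arm moves only by the shell command python3 -m jog 'ROWS' [OPENING]. ROWS is text: rows parted by semicolons, each of 4 numbers parted by spaces: the shift along the tool's x, y, z in m, then the turn about the tool's z in degrees. In form: x y z yaw; .... A call has 1 to 8 rows; each row is the pose to reach, as a shift and turn from the pose commanded when the call began, along the tool's axes at that moment; what a row does not reach only later rows make up. A row lasts 1/12 s, in which the tool goes at most 41.7 mm and 7.16 degrees, less where a joint would pass 70% of its speed; a pose out of reach is approached as far as the arm can. A call with a gripper value outside its range is refused whole. OPENING is the finger opening in m, from 0 to 0.094, set as the call begins (- or left out, the last holds). The fingers move at their own pace and stop on an object; the grip force is fixed at half the most. Time passes only in rows, so rows that repeat a pose let the fingers close. It gives the time, the measured TCP pose, the force, the opening and the grip force at its end, in the units of the state.
- read_state(): the state, without advancing time (a new reading comes with each control period).
- read_camera(name): name is "scene" or "top" or "wrist"; returns a dict with "pixels" (384x512x3 uint8, red, green, blue), "K" (3x3 intrinsics, pixels), "origin" and "attitude" of the camera in the world. Camera axes: x right, y down, z forward; pixel columns grow to the right and rows downward; lengths in mm; the calibration is good to about 2 mm. A picture is of the moment at which its call begins. There is no depth.
- hand_in(): hands the job in; it is judged then, once.
The state is a dict: "time": time; "q": joint angles; "qvel": joint speeds; "tau": joint torques, N m; "tool_pos": TCP position; "tcp_rot": TCP orientation; "wrist_force": force on the tool from outside, world axes, zero at the start; "wrist_torque": the same for the moment, N m; "finger_gap": finger opening in mm; "gripper_force": force on a finger pad.
Only numpy, scipy, OpenCV 4.12 (cv2) and the standard library are available. Lean on these libraries where they do the work, as an engineer would, in place of code of your own. Each camera call takes 0.05 s, during which the arm holds its last target. There are 200 camera calls.

TASK

The counter-top mirror has worked loose on its pivot. Push the mirror round until the flat on its shaft faces straight up under the setscrew and leave it standing there, then tighten the setscrew by pushing the long arm of the hex key that stands in it clockwise (seen from above) until it comes up firm. Leave the key in the screw and the mirror at that tilt, and do not knock the goods on the table.

Things in the scene. Friction and masses are not known exactly. Their poses are not given: they have to be found in the camera images.
- stand: Fixed mirror stand: dark steel base plate 160 (x) x 330 (y) x 12 mm; 25 mm square uprights at y = -145 and +145 mm carry dark steel bosses (36 mm diameter, 40 mm long along y). Origin: centre of the base's underside, on the table. Its +x points away from the robot, +y to the boss with the setscrew, z up; it may be yawed 0.25 rad either way.
- pivot (a point): Middle of the mirror's tilt axis, 170 mm above the table; the axis runs along the stand's y. The mirror, centred here, is 220 mm wide (y) and 220 mm high: a thin pane in a dark wooden frame of 16 x 16 mm bars whose faces lie 8 mm either side of its mid-plane.
- mirror (a joint): Tilt of mirror and shaft, rad. 0 upright; positive: top leans towards the robot (stand -x); negative: away. Starts at 0.6 to 1.2; limits -0.9 and 1.4. Balanced, stiff (0.12 N m, about 1.2 N at the top edge), stays where left. The shaft's flat faces straight up, square under the setscrew, at +0.20 (top 11 degrees towards the robot, glass facing away from it); within 0.1 rad counts.
- mirror_top (a point): Middle of the mirror's top edge on its mid-plane, 110 mm from the tilt axis; it moves with the mirror.
- shaft_end (a point): Centre of the outer end of the mirror's pivot shaft: steel, 16 mm diameter with a flat 2.5 mm deep, sticking 22 mm out of the +y boss, 170 mm above the table. The flat shows which way the shaft is turned.
- screw (a point): Mouth of the setscrew on top of the +y boss, 188 mm above the table, 145 mm from the pivot along the stand's +y. Its axis is vertical; screw and key turn about it. Tight on the flat, it clamps the mirror.
- hex_key (a joint): Turn of key and setscrew, rad, growing clockwise from above (tightening). At 0 the long arm points 20 degrees towards the stand's +y from the stand's -x (roughly at the robot); near 1.5 roughly along +y. Starts at 0 to 0.25. Stiff (0.2 N m, about 3 N at 65 mm out), stays where left. On the flat it comes up firm at about 1.5, tight above 1.35; on the round it jams near 0.45.
- key_end (a point): Centre of the free end of the key's long arm. The key is a 6 mm dark steel L: short leg upright in the screw, long arm level, its centre line 220 mm above the table, reaching 90 mm from the screw's axis. A spring ball holds it in the screw; it is not taken out.
- dish: White bowl, 84 mm wide, 24 mm high, loose on the stand's base under the mirror. Origin: centre of its underside.
- matchbox: Loose matchbox 36 x 56 x 16 mm, in front of the stand. Origin: centre of its underside.
- matchbox_b: Loose matchbox 36 x 56 x 16 mm, in front of the stand. Origin: centre of its underside.
- bell: Loose brass hand bell, 60 mm wide, 86 mm high, behind the stand. Origin: centre of its underside.
- mug: Loose white mug, 80 mm wide, 90 mm high, left of the stand. Origin: centre of its underside.
- jar: Loose glass jar, 84 mm wide, 120 mm high, left of the stand. Origin: centre of its underside.
- barrel: Loose wooden barrel mug, 104 mm wide, 120 mm high, right of the stand. Origin: centre of its underside.

How it is judged (in metres and radians):
On the way, in this order (a step that is already met when the one before it is completed fails the run):
1. the mirror rests with the flat facing up under the setscrew (within 0.1 rad), let go, with the screw still loose (value of joint mirror between 0.1 and 0.3 rad and angular speed of mirror below 0.05 rad/s and contact force between mirror and the fingers below 0.2 N and value of joint hex_key below 0.4 rad), for 0.2 s.
2. the setscrew is turned tight with the key, on the flat (value of joint hex_key above 1.35 rad and value of joint mirror between 0.1 and 0.3 rad), for 0.2 s.
At the end, for the whole second after the job is handed in: the hex key is past 1.35 rad (tight), the mirror is within 0.1 rad of 0.20 (flat up under the screw), both at rest (all of step 2 and angular speed of each of mirror, hex_key below 0.05 rad/s); the robot touches nothing.
It fails at once if one of the loose goods is knocked (moved more than 25 mm) (distance of any of dish, matchbox, matchbox_b, bell, mug, jar, barrel from where it was at the start of the episode above 0.025 m).
It also fails if it takes over 48 s, if anything falls off the work surface, if the arm or the gripper's body presses on something with over 40 N, if the wrist force passes 120 N, or if a joint passes its speed limit or range.

## Working session

There is one attempt and no reset: what is moved stays moved. The work goes in short steps, Python scripts to look and compute and a shell command to move; the robot and the scene stay as the last step left them, time stands still between calls to the robot, and variables do not carry over. Pictures are saved under pics/ and viewed, at most 10 in all, crops included, and the job is handed in when it is done.

```bash
ls; mkdir -p pics
python3 - <<'E'
from cell import *
import cv2,numpy as np
s=read_state();print(s['time'],s['tool_pos'],s['tcp_rot'],s['finger_gap'],hold_point_z)
for n in ['scene','top']:
    c=read_camera(n);cv2.imwrite(f'pics/{n}0.png',c['pixels'][:,:,::-1]);print(n,c['K'],c['origin'],c['attitude'])
E
```

```text
pics
0.0 [219.89061377 503.5353017  204.29422621] [-3.13938806e+00 -2.07680512e-04  2.72977199e+00] 94.26794034533312 -18.8
scene [[463.63012133   0.         256.1008185 ]
 [  0.         463.63012133 189.25372352]
 [  0.           0.           1.        ]] [1670.11031175 -174.7646391   976.51907177] [-2.19988069  0.02015535  1.44788128]
top [[421.00062515   0.         257.09403244]
 [  0.         421.00062515 193.74325683]
 [  0.           0.           1.        ]] [ 495.95051297  -70.5187764  1423.61591817] [-3.07194149  0.00357367 -1.54807163]
```

View pics/scene0.png

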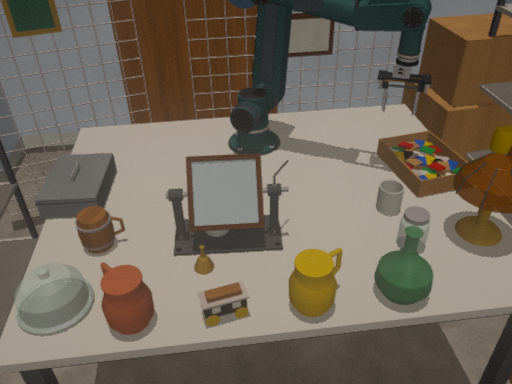

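View pics/top0.png

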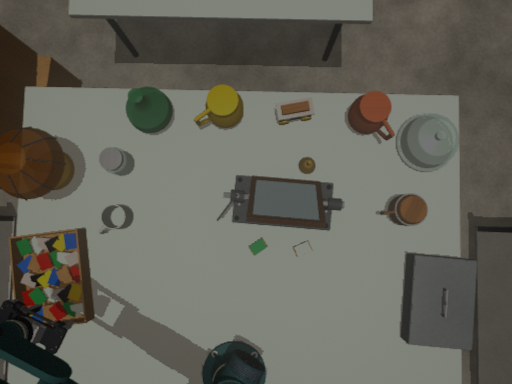

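The top view has the stand at about (283,203), with the key running from (237,195) to about (219,219). The matchboxes are at (258,246) and (302,248) and the bell at (306,165). The scene view shows the glass side of the mirror facing the camera. Next I'll enlarge the stand.

```bash
cat > h.py <<'E'
import numpy as np,cv2
from scipy.spatial.transform import Rotation as R
from cell import *
def ray(c,px):
    d=np.linalg.solve(c['K'],[px[0],px[1],1.]); return c['origin'],R.from_euler('xyz',c['attitude']).as_matrix()@d
def onz(c,px,z):
    o,d=ray(c,px); return o+d*(z-o[2])/d[2]
def proj(c,P):
    p=c['K']@(R.from_euler('xyz',c['attitude']).as_matrix().T@(np.asarray(P,float)-c['origin'])); return p[:2]/p[2]
def tri(c1,p1,c2,p2):
    A=np.zeros((3,3));b=np.zeros(3)
    for c,p in((c1,p1),(c2,p2)):
        o,d=ray(c,p);d=d/np.linalg.norm(d);M=np.eye(3)-np.outer(d,d);A+=M;b+=M@o
    return np.linalg.solve(A,b)
E
python3 - <<'E'
from h import *
a=cv2.imread('pics/top0.png')[165:260,205:355]
b=cv2.imread('pics/scene0.png')[145:265,160:300]
cv2.imwrite('pics/topc.png',cv2.resize(a,None,fx=5,fy=5,interpolation=2))
cv2.imwrite('pics/scc.png',cv2.resize(b,None,fx=5,fy=5,interpolation=2))
E
```

```text
(no output)
```

View pics/topc.png

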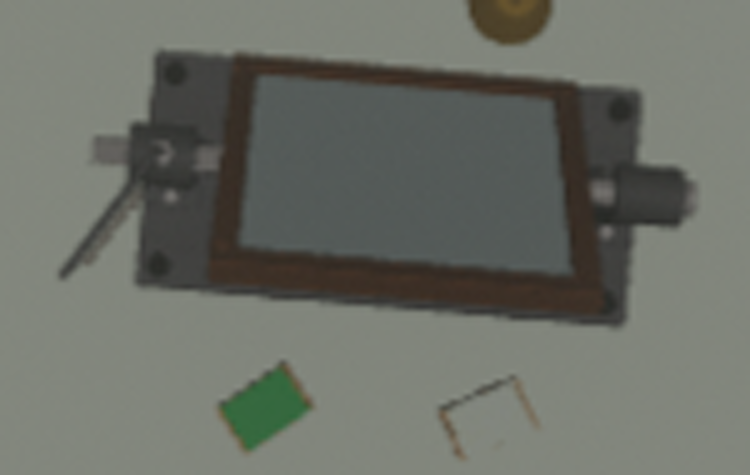

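View pics/scc.png

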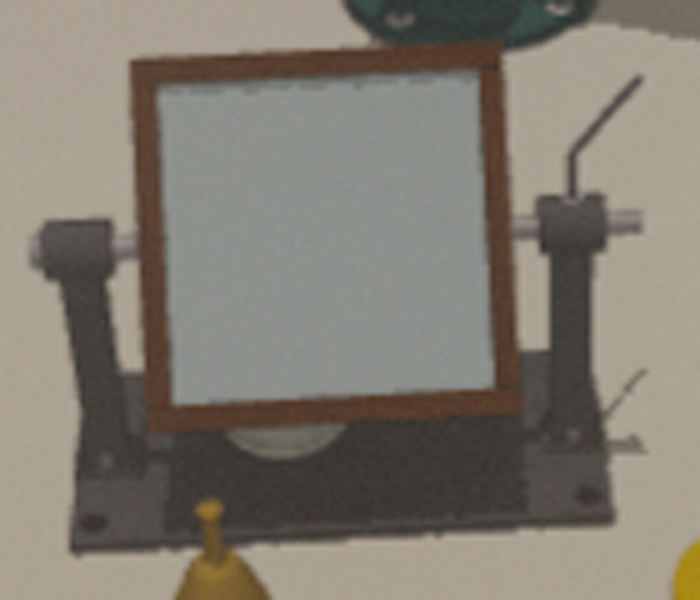

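In the top crop the base corners are at (158,52), (640,90), (620,325) and (137,285), the key end at (64,275) and the screw near (165,152). The scene crop shows the glass corners clearly at (157,85), (478,70), (495,390) and (173,405). I'll triangulate these.

Run:
```python
from h import *
np.set_printoptions(precision=1,suppress=True)
T=read_camera('top');S=read_camera('scene')
t=lambda x,y:(205+(x+.5)/5-.5,165+(y+.5)/5-.5)
s=lambda x,y:(160+(x+.5)/5-.5,145+(y+.5)/5-.5)
C=np.array([onz(T,t(*p),12) for p in((158,52),(640,90),(620,325),(137,285))])
print(C,'sizes',[np.linalg.norm(C[i]-C[(i+1)%4]) for i in range(4)])
c=C.mean(0);v=(C[0]+C[3]-C[1]-C[2]);yaw=np.arctan2(-v[0],v[1]);print('c',c,'yaw',yaw)
ex=np.array([np.cos(yaw),np.sin(yaw),0]);ey=np.array([-ex[1],ex[0],0])
g=[tri(T,t(*a),S,s(*b)) for a,b in(((238,245),(478,70)),((575,275),(157,85)),((255,75),(495,390)),((557,97),(173,405)))]
print(np.array(g));u=(g[0]+g[1]-g[2]-g[3]);print('tilt',np.arctan2(-u@ex,u[2]))
m=np.mean(g,0);print('mid',m,(m-c)@ex,(m-c)@ey)
ke=tri(T,t(66,273),S,s(638,80));print('keyend tri',ke,onz(T,t(66,273),220))
print('screw',onz(T,t(165,152),188),'pred',c+145*ey,'elbow',tri(T,t(165,152),S,s(572,155)))
print('shaft +y end',onz(T,t(93,150),178),'-y',onz(T,t(692,200),170))
sc=c+145*ey;k=ke-sc;print('key rel stand',k@ex,k@ey,'angle from -x to +y deg',np.degrees(np.arctan2(k@ey,-k@ex)))
for n,q in(('mb',(266,407)),('mb2',(490,415))): print(n,onz(T,t(*q),16))
print('bell',onz(T,t(510,5),40))
```

```text
[[ 656.1    8.6   12. ]
 [ 637.6 -316.4   12. ]
 [ 479.7 -304.7   12. ]
 [ 499.    18.6   12. ]] sizes [np.float64(325.5843410246972), np.float64(158.35662572132358), np.float64(323.856822148313), np.float64(157.38607241463907)]
c [ 568.1 -148.5   12. ] yaw -0.05821961388738906
[[ 522.1  -51.2  247.9]
 [ 509.6 -239.1  248.2]
 [ 633.3  -57.5   96.1]
 [ 623.2 -246.9   99.8]]
tilt 0.6436006644905695
mid [ 572.  -148.7  173. ] 3.9877572249573117 -0.00901092815727508
keyend tri [504.6  47.4 220.2] [504.4  46.2 220. ]
screw [577.   -6.9 188. ] pred [576.5  -3.7  12. ] elbow [575.4  -5.6 218.5]
shaft +y end [577.9  36.4 178. ] -y [ 556.6 -320.5  170. ]
key rel stand -74.75648252015816 46.81251744800516 angle from -x to +y deg 32.05480275237021
mb [420.  -69.6  16. ]
mb2 [ 418.2 -218.4   16. ]
bell [ 689.3 -225.    40. ]
```

```bash
cat >> h.py <<'E'
YAW=-0.058; SC=np.array([576.5,-4.5]); C0=np.array([568.1,-148.5])
EX=np.array([np.cos(YAW),np.sin(YAW)]);EY=np.array([-EX[1],EX[0]])
def go(P,head):  # world target mm, world heading of tool x (deg); print shift (tool axes, m) and turn
    s=read_state();M=R.from_euler('xyz',s['tcp_rot']).as_matrix()
    d=M.T@(np.asarray(P,float)-s['tool_pos'])/1000
    h=np.degrees(np.arctan2(M[1,0],M[0,0]));w=(head-h+180)%360-180
    print(np.round(d,4),'turn',round(-w,1))
E
python3 - <<'E'
from h import *
print(read_state()['q'])
p=C0-112*EX; print(p); go([*p,240],176.7)
E
```

```text
[ 1.05590670e+00  8.77185078e-02  1.37164612e+00 -1.69865541e-05
  1.68359840e+00 -1.03109888e-01]
[ 456.2883312  -142.00764148]
[-0.475  -0.4972 -0.0346] turn -20.3
```

```bash
python3 -m jog '-0.02 -0.021 -0.0346 -4; -0.045 -0.047 -0.0346 -8; -0.07 -0.073 -0.0346 -12; -0.095 -0.099 -0.0346 -16; -0.12 -0.126 -0.0346 -20.3; -0.145 -0.152 -0.0346 -20.3; -0.17 -0.178 -0.0346 -20.3; -0.195 -0.204 -0.0346 -20.3' 0
python3 - <<'E'
from h import *
print(read_state()['q'])
p=C0-112*EX; print(p); go([*p,240],176.7)
E
```

```text
time: 0.87
tool_pos: [317.2, 237.4, 240.0]
tcp_rot: [3.141, 0.0, 3.085]
wrist_force: [0.3, 0.7, 0.5]
finger_gap: 44.4
gripper_force: 0.0
[ 4.99214040e-01 -2.65515761e-01  1.62809307e+00 -6.01948123e-05
  1.77857098e+00 -1.01475371e+00]
[ 456.2883312  -142.00764148]
[-0.1604 -0.3709  0.    ] turn 0.0
```

```bash
python3 -m jog '-0.014 -0.031 0 0; -0.028 -0.062 0 0; -0.042 -0.093 0 0; -0.056 -0.124 0 0; -0.07 -0.155 0 0; -0.084 -0.186 0 0; -0.098 -0.217 0 0; -0.112 -0.248 0 0'; python3 -m jog '-0.012 -0.03 0 0; -0.024 -0.06 0 0; -0.036 -0.09 0 0; -0.042 -0.11 0 0; -0.0484 -0.1229 0 0; -0.0484 -0.1229 0 0'
python3 - <<'E'
from h import *
s=read_state();print(s['q'])
p=s['tool_pos'][:2]-C0;print('stand',p@EX,p@EY)
go([*(C0-60*EX),240],176.7)
E
```

```text
time: 1.53
tool_pos: [414.9, -16.7, 240.1]
tcp_rot: [3.141, 0.0, 3.084]
wrist_force: [0.7, 0.7, -0.1]
finger_gap: 0.3
gripper_force: 0.0
time: 2.03
tool_pos: [456.4, -142.4, 239.2]
tcp_rot: [3.142, -0.001, 3.081]
wrist_force: [0.2, -0.0, -0.4]
finger_gap: 0.3
gripper_force: 0.0
[-4.20952429e-01 -7.71375894e-02  1.46947908e+00 -3.26020985e-04
  1.75036364e+00 -1.93122293e+00]
stand -111.87891537026573 -0.42587751667858964
[-0.0519  0.0006 -0.0008] turn -0.2
```

```bash
python3 -m jog '-0.012 0 0 0; -0.025 0 0 0; -0.033 0 0 0; -0.041 0 0 0; -0.049 0 0 0; -0.056 0 0 0; -0.062 0 0 0; -0.066 0 0 0'; python3 -m jog '-0.001 0 0 0; -0.002 0 0 0; -0.002 0 0 0'
python3 - <<'E'
from h import *
s=read_state();p=s['tool_pos'][:2]-C0;print('stand',p@EX,p@EY)
im=read_camera('scene')['pixels'][:,:,::-1][145:265,160:300];im2=read_camera('top')['pixels'][:,:,::-1][165:260,205:355]
o=np.zeros((600,800,3),np.uint8);o[:342,:400]=cv2.resize(im,(400,342),interpolation=2);o[:253,400:]=cv2.resize(im2,(400,253),interpolation=2)
o=np.vstack([cv2.resize(im,(640,549),interpolation=2)]);cv2.imwrite('pics/sc1.png',o)
E
```

```text
time: 2.7
tool_pos: [522.7, -143.8, 239.9]
tcp_rot: [3.141, 0.0, 3.085]
wrist_force: [-1.2, 1.2, 0.6]
finger_gap: 0.2
gripper_force: 0.9
time: 2.95
tool_pos: [524.1, -144.2, 239.8]
tcp_rot: [3.141, 0.0, 3.084]
wrist_force: [-0.1, -0.3, -0.2]
finger_gap: 0.5
gripper_force: 0.1
stand -44.13523897369823 1.7017280861767519
```

View pics/sc1.png

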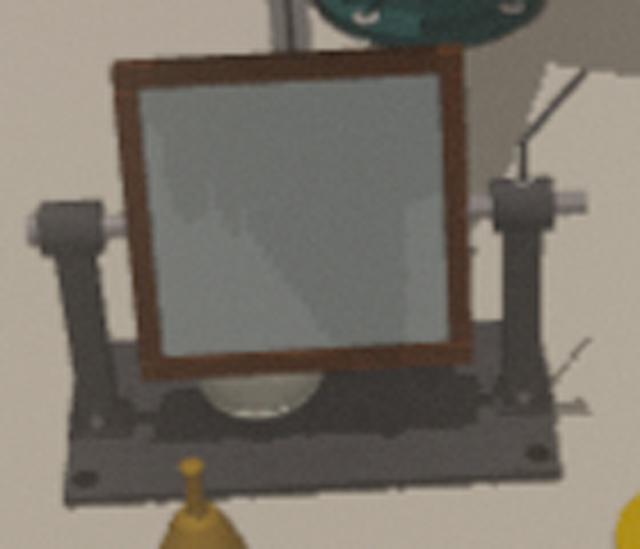

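The mirror is now more upright. The bottom front edge runs (142,380)-(470,362), and the lower edge of the top bar runs (138,90)-(441,72). I'll solve the tilt from those two edges.

```bash
cat >> h.py <<'E'
def edge(c,r,th,y):
    s_,c_=np.sin(th),np.cos(th); xz=np.array([-r*s_+8*c_, r*c_+8*s_])
    p=C0+xz[0]*EX+y*EY; return proj(c,[*p,170+xz[1]])
E
python3 - <<'E'
from h import *
S=read_camera('scene');f=lambda x,y:np.array((160+(x+.5)/4.571-.5,145+(y+.5)/4.571-.5))
b=f(306,371);t=f(290,81);print(b,t)
for th in(.1,.15,.2,.25,.3,.35,.4,.64):print(th,edge(S,-110,th,0),edge(S,94,th,0))
E
```

```text
[226.55316123 225.77324437] [223.05283308 162.32979654]
0.1 [226.74788676 224.49461549] [222.52018303 164.8903578 ]
0.15 [226.75186558 225.37621933] [222.51378673 164.04120193]
0.2 [226.75049066 226.18327754] [222.51266578 163.26976103]
0.25 [226.74370637 226.91312136] [222.51677485 162.57745299]
0.3 [226.73146773 227.56319062] [222.52605348 161.96542879]
0.35 [226.71374101 228.13104547] [222.54042677 161.43457691]
0.4 [226.69050443 228.61437883] [222.55980614 160.98552893]
0.64 [226.50238831 229.69463897] [222.71896395 159.97371143]
```

```bash
python3 -m jog '0.01 0 0 0; 0.03 0 0 0; 0.055 0 0 0; 0.07 -0.03 0 7; 0.08 -0.06 0 14; 0.085 -0.09 0 21; 0.085 -0.12 0 28; 0.085 -0.13 0 35'
python3 - <<'E'
from h import *
go([*(SC-130*EX-10*EY),240],54.7)
T=read_camera('top');S=read_camera('scene')
a=cv2.resize(T['pixels'][165:260,205:355],None,fx=5,fy=5,interpolation=2);cv2.imwrite('pics/top2.png',a[:,:,::-1])
for th in(.1,.15,.2,.25,.3,.35,.4,.64):print(th,[(edge(T,r,th,0)-[205,165]+.5)*5-.5 for r in(-110,-94,94,110)])
E
```

```text
time: 3.77
tool_pos: [429.9, -272.5, 240.0]
tcp_rot: [-3.14, 0.001, 2.463]
wrist_force: [-0.1, -0.5, -0.6]
finger_gap: 0.4
gripper_force: 0.0
[ 0.154   0.2169 -0.0005] turn 86.4
0.1 [array([395.09833709, 154.60510304]), array([396.38092154, 155.46010532]), array([414.09797851, 167.27073037]), array([415.87432075, 168.45488371])]
0.15 [array([395.83377662, 146.19781011]), array([397.02192965, 148.19650358]), array([413.42799399, 175.79454261]), array([415.0722195 , 178.56043448])]
0.2 [array([396.58771483, 137.84477096]), array([397.67870802, 140.9852672 ]), array([412.73109528, 184.31456188]), array([414.23841247, 188.65347435])]
0.25 [array([397.3587551 , 129.56201752]), array([398.34998328, 133.84082653]), array([412.00945484, 192.80431353]), array([413.37559936, 198.7015142 ])]
0.3 [array([398.14547063, 121.36557576]), array([399.03445432, 126.77758346]), array([411.26533471, 201.23746295]), array([412.48658985, 208.67229246])]
0.35 [array([398.94640404, 113.27146411]), array([399.73079248, 119.80990475]), array([410.50107532, 209.58794265]), array([411.5742884 , 218.53394395])]
0.4 [array([399.76006697, 105.29569061]), array([400.43764167, 112.95211431]), array([409.71908386, 217.83007691]), array([410.64167852, 228.25516455])]
0.64 [array([403.79393413,  69.16312511]), array([403.93238182,  82.01263654]), array([405.79743727, 255.11088723]), array([405.97968685, 272.0257101 ])]
```

View pics/top2.png

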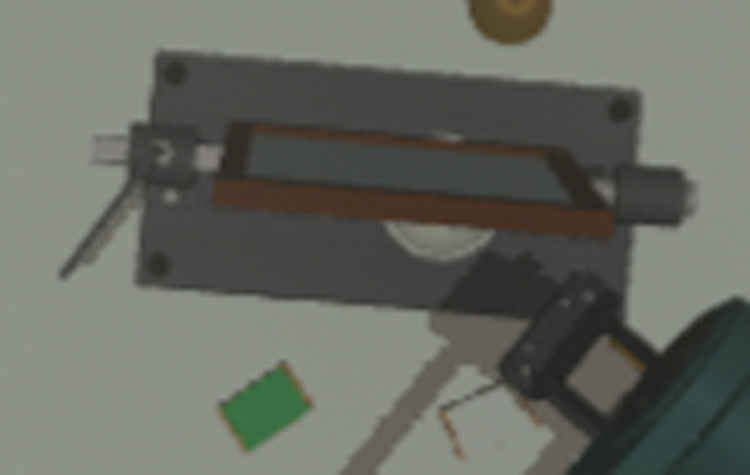

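The mirror is at about 0.22: bottom edge at row 136, top-bar rear edge at row 222, both at mid width. The dish, bell and key have not moved. Now I'll go to the key.

```bash
python3 -m jog '0.01 0.015 0 7; 0.022 0.031 0 14; 0.034 0.047 0 21; 0.045 0.063 0 28; 0.057 0.08 0 35; 0.068 0.096 0 42; 0.08 0.112 0 49; 0.091 0.128 0 56'
python3 - <<'E'
from h import *
go([*(SC-130*EX-10*EY),240],54.7); print(read_state()['q'])
E
```

```text
time: 4.53
tool_pos: [438.8, -110.2, 240.3]
tcp_rot: [3.141, -0.0, 1.495]
wrist_force: [0.2, 0.2, -0.4]
finger_gap: 0.7
gripper_force: 0.0
[ 0.1035 -0.0006  0.0004] turn 30.9
[-3.71899827e-01 -1.36469273e-01  1.52111626e+00  6.44134315e-04
  1.75649979e+00 -2.95758357e-01]
```

```bash
python3 -m jog '0.02 0 0 7; 0.04 0 0 14; 0.06 0 0 21; 0.08 0 0 28; 0.1035 0 0 30.9; 0.1035 0 0.015 30.9; 0.1035 0 0.033 30.9; 0.1035 0 0.033 30.9'
python3 - <<'E'
from h import *
T=read_camera('top');S=read_camera('scene')
for n in('mirror',): pass
for st in(22,11,8):
    ph=np.radians(32);p=66*np.array([-np.cos(ph),np.sin(ph)])-(st)*np.array([np.sin(ph),np.cos(ph)])
    w=SC+p[0]*EX+p[1]*EY;print(p,w);go([*w,207],54.7)
print(read_state()['q'])
E
```

```text
time: 5.2
tool_pos: [444.7, -7.5, 203.9]
tcp_rot: [-3.136, 0.002, 0.962]
wrist_force: [-0.6, 0.5, -0.8]
finger_gap: 0.3
gripper_force: 0.0
[-67.62939816  16.31761332] [509.93021364  15.71048104]
[ 0.0563  0.0382 -0.0002] turn 0.3
[-61.80028625  25.64614238] [516.29027511  24.68542494]
[ 0.0673  0.0383 -0.0002] turn 0.3
[-60.21052846  28.19028667] [518.02483733  27.13313691]
[ 0.0703  0.0383 -0.0002] turn 0.3
[-1.46282114e-01 -1.45504650e-01  1.59475566e+00  3.33447184e-04
  1.69358907e+00  4.65050955e-01]
```

```bash
python3 -m jog '0.008 0.02 0 0; 0.016 0.038 0 0; 0.03 0.038 0 0; 0.045 0.038 0 0; 0.056 0.038 0 0; 0.06 0.038 0 0; 0.0635 0.038 0 0; 0.067 0.038 0 0'; python3 -m jog '0.0035 -0.0005 0 3; 0.007 -0.0008 0 6; 0.0105 -0.0009 0 9; 0.014 -0.0008 0 12; 0.0175 -0.0006 0 15; 0.0209 -0.0002 0 18; 0.0244 0.0004 0 21; 0.0278 0.0012 0 24'
python3 - <<'E'
from h import *
T=read_camera('top')
a=cv2.resize(T['pixels'][165:260,205:355],None,fx=5,fy=5,interpolation=2);cv2.imwrite('pics/top3.png',a[:,:,::-1])
s=read_state();p=s['tool_pos'][:2]-SC;print(p@EX,p@EY,np.hypot(*p),np.degrees(s['tcp_rot'][2]))
E
```

```text
time: 5.97
tool_pos: [516.5, 23.1, 207.6]
tcp_rot: [3.141, 0.002, 0.957]
wrist_force: [-2.8, -3.1, 1.7]
finger_gap: 0.4
gripper_force: 2.1
time: 6.63
tool_pos: [532.5, 44.4, 207.6]
tcp_rot: [3.141, 0.003, 0.534]
wrist_force: [-2.7, -2.7, 1.0]
finger_gap: 0.4
gripper_force: 2.2
-46.161154882617254 46.753861122928086 65.70217462153765 30.519850229750727
```

View pics/top3.png

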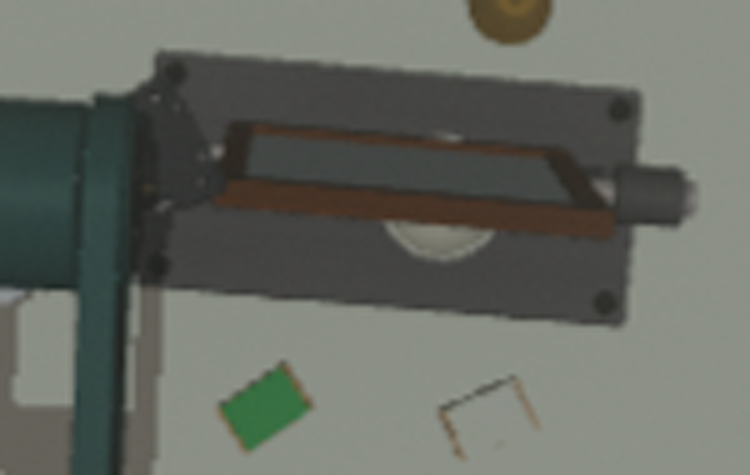

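The mirror has not moved (frame at the same pixels) and the arm hides the key. The force of about 3.8 N shows the key is turning, so I'll continue.

```bash
python3 -m jog '0.0035 -0.0005 0 3; 0.007 -0.0008 0 6; 0.0105 -0.0009 0 9; 0.014 -0.0008 0 12; 0.0175 -0.0006 0 15; 0.0209 -0.0002 0 18; 0.0244 0.0004 0 21; 0.0278 0.0012 0 24';  python3 -m jog '0.0035 -0.0005 0 3; 0.007 -0.0008 0 6; 0.0105 -0.0009 0 9; 0.014 -0.0008 0 12; 0.0175 -0.0006 0 15; 0.0209 -0.0002 0 18'
python3 - <<'E'
from h import *
s=read_state();p=s['tool_pos'][:2]-SC;print(p@EX,p@EY,np.hypot(*p),np.degrees(s['tcp_rot'][2]))
E
```

```text
time: 7.35
tool_pos: [557.1, 57.7, 207.5]
tcp_rot: [3.14, 0.003, 0.116]
wrist_force: [-4.6, -3.1, 2.9]
finger_gap: 0.2
gripper_force: 2.2
time: 7.85
tool_pos: [577.5, 60.6, 207.3]
tcp_rot: [3.14, 0.003, -0.198]
wrist_force: [-4.1, -2.3, 2.2]
finger_gap: 0.2
gripper_force: 2.1
-2.8214759175695945 65.06518599366399 65.12633226847274 -11.323566750401662
```

```bash
python3 -m jog '0.0023 -0.0003 0 2; 0.0046 -0.0006 0 4; 0.007 -0.0008 0 6; 0.007 -0.0008 0 6';  python3 -m jog '0.0012 -0.0002 0 1; 0.0023 -0.0003 0 2; 0.0035 -0.0005 0 3; 0.0035 -0.0005 0 3'
python3 - <<'E'
from h import *
s=read_state();p=s['tool_pos'][:2]-SC;print(p@EX,p@EY,np.hypot(*p),np.degrees(s['tcp_rot'][2]))
E
```

```text
time: 8.18
tool_pos: [584.5, 60.3, 207.1]
tcp_rot: [3.14, 0.004, -0.301]
wrist_force: [-4.3, -1.9, 1.9]
finger_gap: 0.7
gripper_force: 2.0
time: 8.52
tool_pos: [586.8, 60.1, 207.1]
tcp_rot: [3.139, 0.006, -0.352]
wrist_force: [-7.1, -0.1, 2.6]
finger_gap: 0.3
gripper_force: 3.5
6.570860303487733 65.10479648217269 65.43554638048862 -20.182048862961324
```

```bash
python3 -m jog '0.001 0 0 0; 0.002 0 0 0; 0.003 0 0 0; 0.003 0 0 0; 0.003 0 0 0'; python3 -m jog '0.001 0 0 0; 0.002 0 0 0; 0.003 0 0 0; 0.003 0 0 0'
```

```text
time: 8.93
tool_pos: [588.5, 59.5, 207.1]
tcp_rot: [3.139, 0.008, -0.351]
wrist_force: [-9.9, 0.6, 4.5]
finger_gap: 0.6
gripper_force: 4.9
time: 9.27
tool_pos: [590.2, 58.9, 207.0]
tcp_rot: [3.139, 0.011, -0.351]
wrist_force: [-13.7, 0.9, 5.0]
finger_gap: 0.4
gripper_force: 6.3
```

It has come up firm at nearly 14 N. I'll back off and look.

```bash
python3 -m jog '-0.005 0 0 0; -0.012 0 0 0; -0.03 0 0 0; -0.06 0 0 0; -0.09 0 0 0; -0.12 0 0 0; -0.15 0 0 0; -0.18 0 0 0'; python3 -m jog '-0.02 -0.03 0 0; -0.04 -0.06 0 0; -0.06 -0.09 0 0; -0.06 -0.12 0 0; -0.06 -0.12 0 0'
python3 - <<'E'
from h import *
T=read_camera('top')
a=cv2.resize(T['pixels'][165:260,205:355],None,fx=5,fy=5,interpolation=2);cv2.imwrite('pics/top4.png',a[:,:,::-1])
E
```

```text
time: 9.93
tool_pos: [425.3, 121.0, 207.3]
tcp_rot: [-3.14, -0.002, -0.352]
wrist_force: [-0.5, -0.1, 1.2]
finger_gap: 0.3
gripper_force: 0.0
time: 10.35
tool_pos: [411.7, 258.2, 207.0]
tcp_rot: [-3.138, -0.001, -0.346]
wrist_force: [-0.5, -0.1, 0.8]
finger_gap: 0.5
gripper_force: 0.0
```

View pics/top4.png

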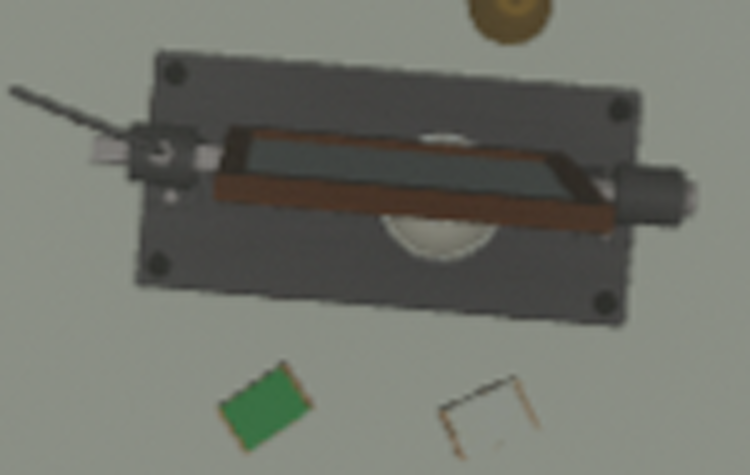

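The key now points along +y, with its end at (14,91). The mirror is undisturbed and the goods are in place. One number check on the key angle, then I'll hand in.

Run:
```python
from h import *
T=read_camera('top');k=onz(T,(205+14.5/5-.5,165+91.5/5-.5),220)[:2]
for s in(SC,np.array([575.4,-5.6])):
    d=k-s;a=np.degrees(np.arctan2(d@EY,-(d@EX)));print(np.hypot(*d),'hex',np.radians(a-20))
    h=np.radians(a-20)
if h>1.38: print(hand_in())
```

```text
89.37824882283958 hex 1.5250235584282694
90.79832258773739 hex 1.5320738795843303
the job is handed in; nothing more can be done
None
```

The job is handed in: the mirror was left at about 0.2 rad, the hex key came up firm and measures about 1.53 rad, the arm is clear, and the goods I could see near the stand had not moved. Handing in returned no verdict.

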